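# Present a bearing ball to the inspection viewer

### The arm

A 6-joint arm with a two-finger parallel gripper is mounted at the origin on the work surface. World frame = base frame: x ahead of the robot, y to its left, z up, the work surface at z = 0. Lengths are in m, angles in degrees, forces in N, time in s.
With the tool pointing down it reaches from about 0.4 to 0.825 m from the base axis. Payload 7 kg.
Tool frame: the origin (TCP) lies midway between the tips of the shut fingers; the grasp point (between the pads) lies 19 mm behind it; z points along the fingers, y is the line along which they close (so a half turn about z gives the same grasp; the last joint's range is limited). The gripper opens to 88 mm and grips with 3 to 60 N. Pads are 19 mm wide; open, the fingers measure 130 mm over their backs; the gripper's body (78 mm by 193 mm) begins 47 mm behind the grasp point.
Start: joints at [91.736, 20.546, 0.682, 0, -70.136, -16.507], TCP at [0.172, 0.653, 0.227] pointing down, gripper open.
Joint ranges: [-176.03, 176.03], [-82.01, 121.73], [-58.28, 71.71], [-173.87, 95.51], [-174.79, -0.11], [-173.66, 173.66]. Speed limits (degrees/s): [136.94, 136.94, 172.46, 180, 180, 180].

### API

Orientations are given as [roll, pitch, yaw] about the fixed x, y, z axes, in that order (R = Rz(yaw) Ry(pitch) Rx(roll)).
In Python, from plant import r gives the robot as it stands. The module is installed in compiled form; this text tells all that it offers.
- The arm moves only by the tool play_rows, never from a script. Its argument "rows" is a list of rows, each an object with "slide": the shift along the tool's x, y, z as a fraction of full scale, a list of three; "delta_rot": the turn, a rotation vector about the tool's x, y, z as a fraction of full scale, a list of three; "fingers": the opening, from -1 (shut) to 1 (fully open). In form: [{"slide": [x, y, z], "delta_rot": [rx, ry, rz], "fingers": fingers}, ...]. A call has 1 to 8 rows; each row shifts and turns the commanded pose from where the row before left it, along the tool's axes as they then stand; what a row does not reach is not made up. Full scale, the value 1, is 0.15 m for a shift and 0.08 rad for a turn. A row lasts 1/8 s, in which the tool goes at most 62.5 mm and 10.7 degrees, less where a joint would pass 70% of its speed; a pose out of reach is approached as far as the arm can. A call with a number of a shift or a turn outside -1 to 1 is refused whole. A call with a gripper value outside its range is refused whole. The fingers move at their own pace and stop on an object; "squeeze" is the grip in N (left out, the last holds). Time passes only in rows, so rows that do not move let the fingers close. It gives the time, the measured TCP pose, the force, the opening and the grip force at its end, in the units of the state.
- r.get_state(): the state, without advancing time (a new reading comes with each control period).
- r.capture(name): name is "side" or "top"; returns a dict with "image" (384x512x3 uint8, blue, green, red), "fx", "fy", "cx", "cy" (pixels), "distortion" ([k1, k2, p1, p2, k3] as OpenCV has them; the pictures are not rectified), "R" (3x3) and "t" (3): a world point X has camera coordinates R X + t. Camera axes: x right, y down, z forward; pixel columns grow to the right and rows downward; lengths in m; the calibration is good to about 2 mm. A picture is of the moment at which its call begins. There is no depth.
- r.close_job(): hands the job in; it is judged then, once.
The state is a dict: "time_s": time; "joints": joint angles; "qd": joint speeds; "joint_torque": joint torques, N m; "tcp_pos": TCP position; "eef_rot": TCP orientation; "contact_force": force on the tool from outside, world axes, zero at the start; "moment": the same for the moment, N m; "gripper_width": finger opening in m; "gripper_force": force on a finger pad.
Only numpy, scipy, OpenCV 4.12 (cv2) and the standard library are available. Lean on these libraries where they do the work, as an engineer would, in place of code of your own. Each camera call takes 0.05 s, during which the arm holds its last target. There are 200 camera calls.

### The job

Take the dished plate with the loose bearing ball by its arched handle, lift it straight up clear of the bench, then turn it about a quarter turn, so that the gap in its rim squarely faces the lens of the inspection viewer, and bring it in front of the lens, with the ball level with the lens, in line with it and about 12 cm from its front. Keep the plate level and the ball at its centre all the way, do not touch the viewer, and leave the other things on the bench where they are. Finish while still holding the plate there, level and still in the gripper, with nothing else carrying it.

Things in the scene. Friction and masses are not known exactly. Their poses are not given: they have to be found in the camera images.
- dish: Dished round dark steel plate, loose, 0.35 kg, 146 mm across, on a flat foot; arched steel handle over it. Origin: centre of underside; z up, x out through the rim's gap, y along the handle. At the start the gap points roughly to world +x (within 0.25 rad): turn it anticlockwise seen from above. Dish surface: shallow cone falling 7 degrees to the centre, 10 mm above the underside there.
- dish_grip (a point): Centre of the black rubber grip on the plate's handle: straight bar 80 mm long (along the plate's y), 14 mm wide (along its x), 16 mm high, right over the plate's centre, 105 mm above its underside, so that the plate hangs in balance. The handle's 7 mm bar legs stand at y = -72 and +72 mm.
- dish_seat (a point): Centre that the ball has when it rests in the middle of the dish: on the plate's axis, 23 mm above its underside. Axes as the plate's.
- dish_gap (a point): Middle of the gap in the plate's rim, 72 mm from the plate's axis along its x, 23 mm above its underside. The rim reaches 31 mm above the underside and is open here over 60 degrees, where a flat tongue 34 mm wide juts out to 86 mm from the axis.
- ball_center (a point): Centre of the loose steel bearing ball, 26 mm in diameter, 0.07 kg, which rests at the middle of the dish and rolls freely.
- viewer: Inspection viewer: grey camera head on a foot, fixed, 150 mm high. Origin: underside of its stand; z up; the lens looks along its -x (roughly world -y, within 0.2 rad). Foot 110 mm wide (y), x -70 to +80 mm, 12 mm high; head 75 mm wide, x -22 to +72 mm; round black lens barrel to x = -70 mm. Rightly presented, the plate's x axis points the same way as the viewer's x axis.
- lens (a point): Centre of the lens's front face, 110 mm above the bench. Axes as the viewer's: the lens looks along its -x, so the ball belongs 120 mm out along -x.
- race: Bystander: steel bearing ring lying flat, 62 mm across, 14 mm high, between the plate and the viewer; it may lie under the place where the plate is presented. Origin: centre of underside.
- plate: Bystander: empty round aluminium plate without handle, 110 mm across, 18 mm high. Origin: centre of underside.
- jar: Bystander: glass jar with a steel cap, 60 mm across, 85 mm high. Origin: centre of underside.
- can: Bystander: grey can, 66 mm across, 105 mm high. Origin: centre of underside.
- carton: Bystander: cardboard box 70 x 100 x 60 mm high. Origin: centre of underside.
- wrench: Bystander: steel wrench lying on the bench beyond the viewer. Origin: near its middle, on the underside.
- driver: Bystander: screwdriver lying on the bench. Origin: near its middle, on the underside.
Mind the look-alikes: they are no part of the job. What is shaped like the dish but purple is not meant.

How it is judged (in metres and radians):
On the way:
1. the plate is held clear of the bench by 25 mm or more, not yet turned, with the ball centred (height (world z) of dish above 0.025 m and angle between the x axis of dish and the x axis of viewer, either way round above 0.8 rad and distance between ball_center and dish_seat below 0.02 m and contact force between the fingers and dish above 1 N), for 0.2 s.
At the end, for the whole second after the job is handed in: The gripper holds the plate in the air, still and level (within 0.08 rad), touching nothing else; the gap in its rim faces the lens within 0.14 rad; the ball rests within 12 mm of the plate's centre, 95 to 145 mm in front of the lens and within 20 mm of the lens axis sideways and in height (x of ball_center in the frame of lens between -0.145 and -0.095 m and y of ball_center in the frame of lens between -0.02 and 0.02 m and z of ball_center in the frame of lens between -0.02 and 0.02 m and distance between ball_center and dish_seat below 0.012 m and angle between the x axis of dish and the x axis of viewer, either way round below 0.14 rad and x of dish_gap in the frame of lens above -0.1 m and angle between dish's own z axis and vertical below 0.08 rad and linear speed of dish below 0.02 m/s and angular speed of dish below 0.15 rad/s and contact force between the fingers and dish above 1 N and height (world z) of dish above 0.06 m and contact force between dish and viewer below 0.1 N); the arm keeps its last pose, push and grip.
It fails at once if the ball strays more than 25 mm from the plate's centre (distance between ball_center and dish_seat above 0.025 m).
It fails at once if the plate tips by more than 0.16 rad (angle between dish's own z axis and vertical above 0.16 rad).
It fails at once if the viewer is touched (contact force between anything else and viewer above 1 N).
It fails at once if another thing on the bench is moved by more than 20 mm (distance of any of race, plate, jar, can, carton, wrench, driver from where it was at the start of the episode above 0.02 m).
It also fails if it takes over 48 s, if anything falls off the work surface, if the arm or the gripper's body presses on something with over 40 N, if the wrist force passes 120 N, or if a joint passes its speed limit or range.

## Working session

There is one attempt and no reset: what is moved stays moved. The work goes in short steps, Python scripts to look and compute and a tool call to move; the robot and the scene stay as the last step left them, time stands still between calls to the robot, and variables do not carry over. Pictures are saved under pics/ and viewed, at most 10 in all, crops included, and the job is handed in when it is done.

Besides the shell and the picture viewer there is one more tool, called after "Call:" as name(argument=value, ...), one argument or row to a line, values as JSON. play_rows: Moves the arm, as the interface text tells. Shift numbers are shares of 0.15 m and turn numbers shares of 0.08 rad, none past 1 either way. Its arguments: {"type":"object","properties":{"rows":{"type":"array"},"squeeze":{"type":"number"}},"required":["rows"]}

```bash
mkdir -p pics; cat > h.py <<'E'
import numpy as np,cv2
from plant import r
def ray(c,px):
    K=np.array([[c['fx'],0,c['cx']],[0,c['fy'],c['cy']],[0,0,1.]])
    u=cv2.undistortPoints(np.array([[px]],float),K,np.array(c['distortion'],float))[0,0]
    R=np.array(c['R']);t=np.array(c['t']);return -R.T@t, R.T@np.array([u[0],u[1],1])
def onz(c,px,z):
    o,d=ray(c,px);return o+d*(z-o[2])/d[2]
def proj(c,P):
    K=np.array([[c['fx'],0,c['cx']],[0,c['fy'],c['cy']],[0,0,1.]])
    return cv2.projectPoints(np.array(P,float).reshape(-1,3),cv2.Rodrigues(np.array(c['R']))[0],np.array(c['t'],float),K,np.array(c['distortion'],float))[0][:,0]
E
python3 - <<'E'
from h import *
import pickle
for n in('top','side'):
    c=r.capture(n);pickle.dump(c,open(n+'.pkl','wb'));cv2.imwrite(f'pics/{n}0.png',c['image']);print(n,ray(c,(256,192)))
print(r.get_state())
E
```

```text
top (array([ 0.23609506, -0.03558588,  1.19114427]), array([ 0.22334182,  0.0182598 , -0.97457959]))
side (array([0.2705471 , 0.83387646, 1.1190926 ]), array([ 0.16057187, -0.62030262, -0.76789386]))
{'time_s': 0.1, 'joints': array([ 9.17369014e+01,  2.05870674e+01,  6.39356821e-01, -1.57519657e-02,
       -7.01318616e+01, -1.65062943e+01]), 'qd': array([-0.04643094, -0.07395188,  0.17164143,  0.04785526,  0.06444896,
        0.0034473 ]), 'joint_torque': array([-9.81662524e-04, -5.84165955e+01,  2.93752903e+01,  7.01545671e+00,
        1.01550415e-02, -6.05076070e-05]), 'tcp_pos': array([0.17201015, 0.65229717, 0.22572809]), 'eef_rot': array([ 1.79919499e+02, -8.41158804e-03, -1.47747507e+01]), 'contact_force': array([ 0.5837017 , -0.28505974,  0.39875318]), 'moment': array([-0.00133086, -0.01002078, -0.00256952]), 'gripper_force': 0.0, 'gripper_width': 0.08745683721572799}
```

View pics/top0.png

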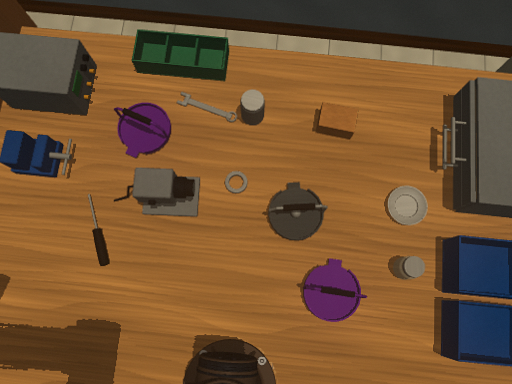

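View pics/side0.png

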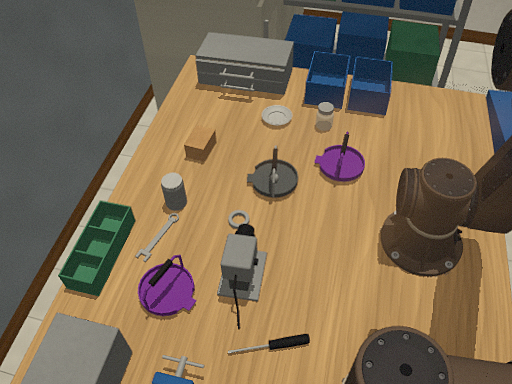

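The top view shows the dark steel dish at (296,211) with its tongue at (293,186). The purple look-alikes are at (144,128) and (332,291), and the empty aluminium plate is at (407,205). The viewer is at (165,188) with its lens facing right (-y), and the race is at (236,182). I choose the dark dish and check it in a close crop.

```bash
python3 - <<'E'
from h import *
import pickle
T=pickle.load(open('top.pkl','rb'));S=pickle.load(open('side.pkl','rb'))
a=cv2.resize(T['image'][150:250,110:335],None,fx=3.5,fy=3.5,interpolation=cv2.INTER_CUBIC)
b=cv2.resize(S['image'][145:305,210:310],None,fx=3.5,fy=3.5,interpolation=cv2.INTER_CUBIC)
cv2.imwrite('pics/c1.png',a);cv2.imwrite('pics/c2.png',b)
im=T['image'].astype(int)
m=((im.max(2)-im.min(2)<25)&(im.max(2)<110)).astype(np.uint8)
w=np.zeros_like(m);w[175:250,255:340]=m[175:250,255:340]
cs=max(cv2.findContours(w,0,2)[0],key=cv2.contourArea)
print(cv2.minEnclosingCircle(cs),cv2.boundingRect(cs))
E
```

```text
((296.9721374511719, 210.87744140625), 29.285783767700195) (269, 183, 58, 57)
```

View pics/c1.png

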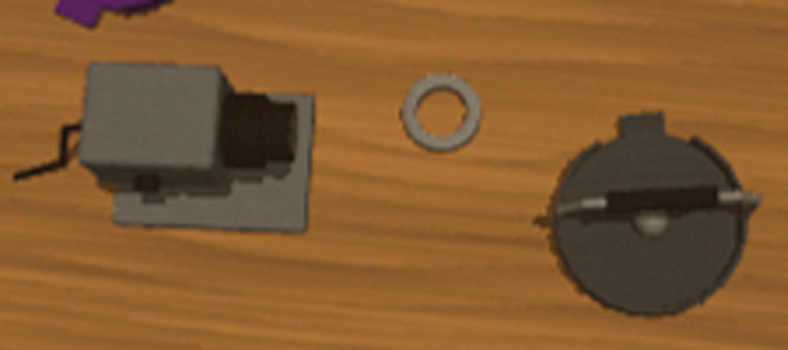

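View pics/c2.png

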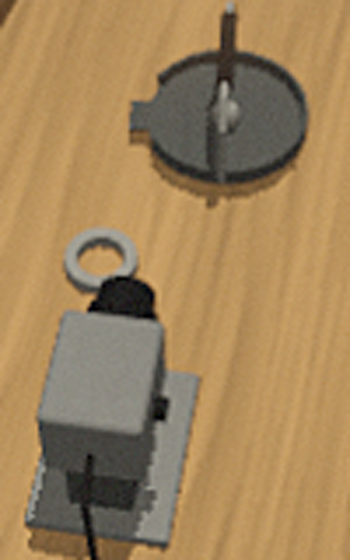

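The crops confirm the dark dish: its ball is at (296,213), the grip's middle at (299.4,207) and the tongue's end at (293,182.6). The front edge of the viewer's foot runs from (200,177) to (197,216).

```bash
python3 - <<'E'
from h import *
import pickle
T=pickle.load(open('top.pkl','rb'));S=pickle.load(open('side.pkl','rb'))
t=lambda x,y,z:onz(T,(x/3.5+110-.36,y/3.5+150-.36),z)
s=lambda x,y,z:onz(S,(x/3.5+210-.36,y/3.5+145-.36),z)
np.set_printoptions(precision=4,suppress=True)
g1,g2=t(608,201,.112),t(718,195,.112);print('grip',g1,g2,(g1+g2)/2,np.linalg.norm(g1-g2))
print('grip ang',np.degrees(np.arctan2(*(g1-g2)[[1,0]])))
print('ball',t(651,222,.023),s(226,112,.023))
print('tongue',t(641,115,.008),s(131,114,.01))
print('gripside end near',s(225,80,.11),'far leg',s(229,8,.105),t(555,212,.105))
f1,f2,f3=t(315,95,.012),t(305,232,.012),t(113,222,.012);print('foot',f1,f2,f3,np.linalg.norm(f1-f2),np.linalg.norm(f3-f2))
fs1,fs2,fs3=s(200,377,.012),s(167,545,.012),s(25,524,.012);print('foot side',fs1,fs2,fs3,np.linalg.norm(fs1-fs2),np.linalg.norm(fs3-fs2))
print('head top',t(90,64,.15),t(218,67,.15),s(65,310,.15),s(163,323,.15))
print('race',t(441,112,.014),s(101,258,.014))
for n in((252,105),):print('can',onz(T,n,.105))
E
```

```text
grip [ 0.4524 -0.0868  0.112 ] [ 0.4648 -0.164   0.112 ] [ 0.4586 -0.1254  0.112 ] 0.07825690758804921
grip ang 99.1659244136452
ball [ 0.4574 -0.1252  0.023 ] [ 0.4587 -0.1244  0.023 ]
tongue [ 0.5445 -0.1113  0.008 ] [ 0.544 -0.115  0.01 ]
gripside end near [ 0.452  -0.0831  0.11  ] far leg [ 0.4671 -0.1721  0.105 ] [ 0.4419 -0.0503  0.105 ]
foot [0.5328 0.145  0.012 ] [0.4238 0.1384 0.012 ] [0.416  0.2868 0.012 ] 0.10919170416349751 0.148674355743258
foot side [0.4228 0.1446 0.012 ] [0.4147 0.2925 0.012 ] [0.5216 0.2995 0.012 ] 0.14816764988567233 0.107112927395077
head top [0.5038 0.283  0.15  ] [0.511  0.1938 0.15  ] [0.5101 0.1967 0.15  ] [0.4392 0.1922 0.15  ]
race [0.529  0.0449 0.014 ] [0.5284 0.0498 0.014 ]
can [0.7176 0.0196 0.105 ]
```

Call:
play_rows(
  rows=[
    {"slide": [0, 0, -0.02], "delta_rot": [0, 0, 0.9], "fingers": 1},
    {"slide": [0, 0, -0.02], "delta_rot": [0, 0, 0.9], "fingers": 1},
    {"slide": [0, 0, -0.02], "delta_rot": [0, 0, 0.9], "fingers": 1},
    {"slide": [0, 0, -0.02], "delta_rot": [0, 0, 0.9], "fingers": 1},
    {"slide": [0, 0, -0.02], "delta_rot": [0, 0, 0.9], "fingers": 1},
    {"slide": [0, 0, -0.02], "delta_rot": [0, 0, 0.9], "fingers": 1},
    {"slide": [0, 0, -0.02], "delta_rot": [0, 0, 0.9], "fingers": 1},
    {"slide": [0, 0, -0.02], "delta_rot": [0, 0, 0.9], "fingers": 1},
  ],
)

```text
time_s: 1.1
tcp_pos: [0.172, 0.6524, 0.2501]
eef_rot: [180.0, -0.0, -47.9]
contact_force: [0.4, -0.1, 0.1]
gripper_width: 0.0872
gripper_force: 0.0
```

Call:
play_rows(
  rows=[
    {"slide": [0, 0, -0.02], "delta_rot": [0, 0, 0.9], "fingers": 1},
    {"slide": [0, 0, -0.02], "delta_rot": [0, 0, 0.9], "fingers": 1},
    {"slide": [0, 0, -0.02], "delta_rot": [0, 0, 0.9], "fingers": 1},
    {"slide": [0, 0, -0.02], "delta_rot": [0, 0, 0.9], "fingers": 1},
    {"slide": [0, 0, -0.02], "delta_rot": [0, 0, 0.9], "fingers": 1},
    {"slide": [0, 0, -0.02], "delta_rot": [0, 0, 0.9], "fingers": 1},
    {"slide": [0, 0, -0.02], "delta_rot": [0, 0, 0.9], "fingers": 1},
    {"slide": [0, 0, -0.02], "delta_rot": [0, 0, 0.9], "fingers": 1},
  ],
)

```text
time_s: 2.1
tcp_pos: [0.172, 0.6524, 0.2741]
eef_rot: [180.0, -0.1, -80.9]
contact_force: [0.0, -0.3, -0.3]
gripper_width: 0.0873
gripper_force: 0.0
```

Call:
play_rows(
  rows=[
    {"slide": [0.326, -0.173, 0], "delta_rot": [0, 0, 0], "fingers": 1},
    {"slide": [0.326, -0.173, 0], "delta_rot": [0, 0, 0], "fingers": 1},
    {"slide": [0.326, -0.173, 0], "delta_rot": [0, 0, 0], "fingers": 1},
    {"slide": [0.326, -0.173, 0], "delta_rot": [0, 0, 0], "fingers": 1},
    {"slide": [0.326, -0.173, 0], "delta_rot": [0, 0, 0], "fingers": 1},
    {"slide": [0.326, -0.173, 0], "delta_rot": [0, 0, 0], "fingers": 1},
    {"slide": [0.326, -0.173, 0], "delta_rot": [0, 0, 0], "fingers": 1},
    {"slide": [0.326, -0.173, 0], "delta_rot": [0, 0, 0], "fingers": 1},
  ],
)

```text
time_s: 3.1
tcp_pos: [0.4404, 0.2982, 0.2745]
eef_rot: [180.0, 0.0, -80.8]
contact_force: [0.6, -0.0, 0.5]
gripper_width: 0.0873
gripper_force: 0.0
```

Call:
play_rows(
  rows=[
    {"slide": [0.35, 0.0415, 0], "delta_rot": [0, 0, 0], "fingers": 1},
    {"slide": [0.35, 0.0415, 0], "delta_rot": [0, 0, 0], "fingers": 1},
    {"slide": [0.35, 0.0415, 0], "delta_rot": [0, 0, 0], "fingers": 1},
    {"slide": [0.35, 0.0415, 0], "delta_rot": [0, 0, 0], "fingers": 1},
    {"slide": [0.35, 0.0415, 0], "delta_rot": [0, 0, 0], "fingers": 1},
    {"slide": [0.35, 0.0415, 0], "delta_rot": [0, 0, 0], "fingers": 1},
    {"slide": [0.35, 0.0415, 0], "delta_rot": [0, 0, 0], "fingers": 1},
    {"slide": [0.35, 0.0415, 0], "delta_rot": [0, 0, 0], "fingers": 1},
  ],
)

```text
time_s: 4.1
tcp_pos: [0.4575, -0.1244, 0.2746]
eef_rot: [-180.0, 0.0, -80.8]
contact_force: [0.2, 0.4, 0.4]
gripper_width: 0.0873
gripper_force: 0.0
```

```bash
python3 - <<'E'
from h import *
s=r.get_state();print(s['tcp_pos'],s['eef_rot'],s['joints'])
c=r.capture('side');a=cv2.resize(c['image'][80:280,170:370],None,fx=2.9,fy=2.9);cv2.imwrite('pics/s1.png',a)
E
```

```text
[ 0.45749453 -0.12441189  0.27456754] [-1.79987376e+02  7.62410152e-03 -8.07622564e+01] [ 8.64283023e+00 -5.61990827e-01 -1.91446535e+01 -8.18190093e-03
 -7.14047933e+01  5.97520691e-01]
```

View pics/s1.png

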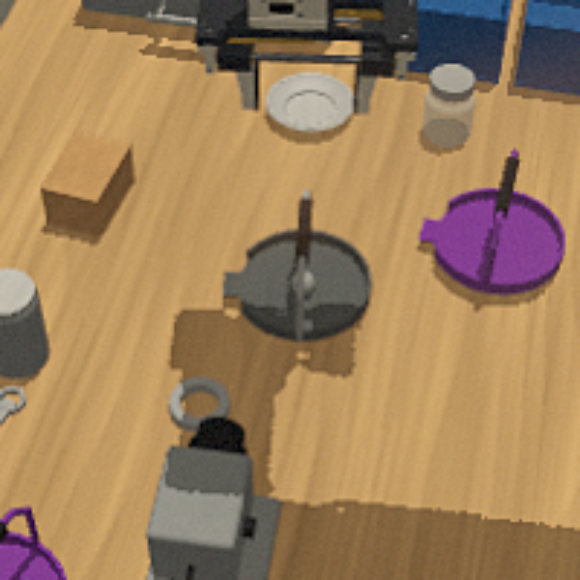

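The open fingers straddle the dark dish's grip line, and nothing else is near it. I descend.

Call:
play_rows(
  rows=[
    {"slide": [0, 0, 0.16], "delta_rot": [0, 0, 0], "fingers": 1},
    {"slide": [0, 0, 0.2], "delta_rot": [0, 0, 0], "fingers": 1},
    {"slide": [0, 0, 0.2], "delta_rot": [0, 0, 0], "fingers": 1},
    {"slide": [0, 0, 0.2], "delta_rot": [0, 0, 0], "fingers": 1},
    {"slide": [0, 0, 0.2], "delta_rot": [0, 0, 0], "fingers": 1},
    {"slide": [0, 0, 0.15], "delta_rot": [0, 0, 0], "fingers": 0.5},
    {"slide": [0, 0, 0.1], "delta_rot": [0, 0, 0], "fingers": 0},
    {"slide": [0, 0, 0.05], "delta_rot": [0, 0, 0], "fingers": -0.4},
  ],
)

```text
time_s: 5.15
tcp_pos: [0.4573, -0.1228, 0.0846]
eef_rot: [179.9, 0.0, -80.8]
contact_force: [-0.4, -0.6, 0.1]
gripper_width: 0.0633
gripper_force: 0.0
```

```bash
python3 - <<'E'
from h import *
s=r.get_state();print(s['tcp_pos'],s['eef_rot'],s['contact_force'],s['gripper_width'])
c=r.capture('side');d=r.capture('top');f=lambda i:cv2.resize(i,None,fx=5,fy=5,interpolation=cv2.INTER_CUBIC)
cv2.imwrite('pics/g1.png',np.hstack([f(c['image'][120:210,235:315]),f(d['image'][165:255,260:340])]))
E
```

```text
[ 0.45725595 -0.12275538  0.08460864] [ 1.79901004e+02  7.16389552e-03 -8.07822750e+01] [-0.43531913 -0.56314467  0.12677102] 0.06325325373017907
```

View pics/g1.png

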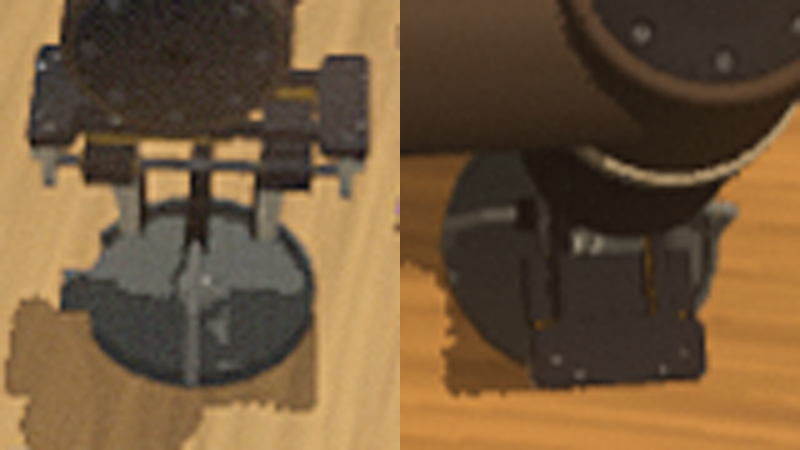

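The grip stands between the fingers in the side view and the ball is centred. I close slowly.

Call:
play_rows(
  squeeze=20,
  rows=[
    {"slide": [0.013, 0, -0.007], "delta_rot": [0, 0, 0], "fingers": -0.3},
    {"slide": [0, 0, 0], "delta_rot": [0, 0, 0], "fingers": -0.5},
    {"slide": [0, 0, 0], "delta_rot": [0, 0, 0], "fingers": -0.56},
    {"slide": [0, 0, 0], "delta_rot": [0, 0, 0], "fingers": -0.6},
    {"slide": [0, 0, 0], "delta_rot": [0, 0, 0], "fingers": -0.63},
    {"slide": [0, 0, 0], "delta_rot": [0, 0, 0], "fingers": -0.66},
    {"slide": [0, 0, 0], "delta_rot": [0, 0, 0], "fingers": -0.69},
    {"slide": [0, 0, 0], "delta_rot": [0, 0, 0], "fingers": -0.72},
  ],
)

```text
time_s: 6.25
tcp_pos: [0.4576, -0.1248, 0.0865]
eef_rot: [179.9, 0.0, -80.8]
contact_force: [-2.2, -0.4, 2.4]
gripper_width: 0.0139
gripper_force: 20.0
```

Call:
play_rows(
  squeeze=30,
  rows=[
    {"slide": [0, 0, 0], "delta_rot": [0, 0, 0], "fingers": -0.76},
    {"slide": [0, 0, 0], "delta_rot": [0, 0, 0], "fingers": -0.8},
    {"slide": [0, 0, 0], "delta_rot": [0, 0, 0], "fingers": -1},
    {"slide": [0, 0, 0], "delta_rot": [0, 0, 0], "fingers": -1},
    {"slide": [0, 0, 0], "delta_rot": [0, 0, 0], "fingers": -1},
    {"slide": [0, 0, 0], "delta_rot": [0, 0, 0], "fingers": -1},
  ],
)

```text
time_s: 7.0
tcp_pos: [0.458, -0.1247, 0.0866]
eef_rot: [180.0, -0.0, -80.8]
contact_force: [-5.7, -1.3, 4.5]
gripper_width: 0.0139
gripper_force: 30.0
```

Call:
play_rows(
  rows=[
    {"slide": [0, 0, -0.01], "delta_rot": [0, 0, 0], "fingers": -1},
    {"slide": [0, 0, -0.02], "delta_rot": [0, 0, 0], "fingers": -1},
    {"slide": [0, 0, -0.04], "delta_rot": [0, 0, 0], "fingers": -1},
    {"slide": [0, 0, -0.06], "delta_rot": [0, 0, 0], "fingers": -1},
    {"slide": [0, 0, -0.07], "delta_rot": [0, 0, 0], "fingers": -1},
    {"slide": [0, 0, -0.07], "delta_rot": [0, 0, 0], "fingers": -1},
    {"slide": [0, 0, -0.05], "delta_rot": [0, 0, 0], "fingers": -1},
    {"slide": [0, 0, -0.03], "delta_rot": [0, 0, 0], "fingers": -1},
  ],
)

```text
time_s: 8.0
tcp_pos: [0.4584, -0.1246, 0.1398]
eef_rot: [-180.0, 0.0, -80.8]
contact_force: [-0.5, 0.3, -4.7]
gripper_width: 0.0139
gripper_force: 30.0
```

```bash
python3 - <<'E'
from h import *
s=r.get_state();print(s['tcp_pos'],s['eef_rot'],s['contact_force'],s['moment'],s['joints'])
c=r.capture('side');d=r.capture('top');f=lambda i:cv2.resize(i,None,fx=4,fy=4,interpolation=cv2.INTER_CUBIC)
cv2.imwrite('pics/l1.png',np.hstack([f(c['image'][90:210,230:320]),f(d['image'][150:270,260:350])]))
E
```

```text
[ 0.45835958 -0.12464409  0.13975309] [-1.79957098e+02  1.27542085e-03 -8.07784961e+01] [-0.49978108  0.28323455 -4.70868105] [ 0.07744415 -0.0522367   0.06338318] [ 8.60064947e+00  6.12266409e+00 -3.09032006e+01 -2.18097139e-03
 -5.29312492e+01  6.22167973e-01]
```

View pics/l1.png

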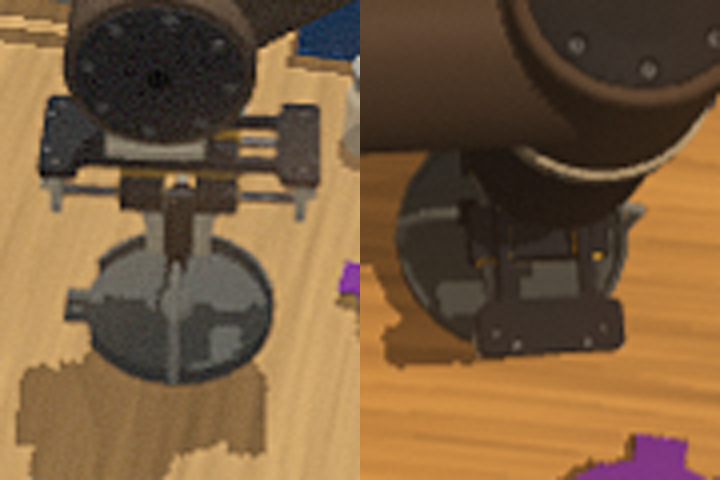

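The dish hangs level at about 53 mm with the ball centred, and the force change matches the weight. I lift it to the final height and then turn it.

Call:
play_rows(
  rows=[
    {"slide": [0, 0, 0], "delta_rot": [0, 0, 0], "fingers": -1},
    {"slide": [0, 0, -0.02], "delta_rot": [0, 0, 0], "fingers": -1},
    {"slide": [0, 0, -0.04], "delta_rot": [0, 0, 0], "fingers": -1},
    {"slide": [0, 0, -0.055], "delta_rot": [0, 0, 0], "fingers": -1},
    {"slide": [0, 0, -0.055], "delta_rot": [0, 0, 0], "fingers": -1},
    {"slide": [0, 0, -0.04], "delta_rot": [0, 0, 0], "fingers": -1},
    {"slide": [0, 0, -0.017], "delta_rot": [0, 0, 0], "fingers": -1},
    {"slide": [0, 0, 0], "delta_rot": [0, 0, 0], "fingers": -1},
  ],
)

```text
time_s: 9.1
tcp_pos: [0.4582, -0.1246, 0.1733]
eef_rot: [-180.0, 0.0, -80.8]
contact_force: [0.3, 0.9, -5.5]
gripper_width: 0.0137
gripper_force: 30.0
```

Call:
play_rows(
  rows=[
    {"slide": [0, 0, 0], "delta_rot": [0, 0, -0.1], "fingers": -1},
    {"slide": [0, 0, 0], "delta_rot": [0, 0, -0.2], "fingers": -1},
    {"slide": [0, 0, 0], "delta_rot": [0, 0, -0.3], "fingers": -1},
    {"slide": [0, 0, 0], "delta_rot": [0, 0, -0.4], "fingers": -1},
    {"slide": [0, 0, 0], "delta_rot": [0, 0, -0.5], "fingers": -1},
    {"slide": [0, 0, 0], "delta_rot": [0, 0, -0.6], "fingers": -1},
    {"slide": [0, 0, 0], "delta_rot": [0, 0, -0.7], "fingers": -1},
    {"slide": [0, 0, 0], "delta_rot": [0, 0, -0.7], "fingers": -1},
  ],
)

```text
time_s: 10.1
tcp_pos: [0.4582, -0.1247, 0.1731]
eef_rot: [180.0, 0.0, -64.6]
contact_force: [-0.2, 0.1, -5.0]
gripper_width: 0.0139
gripper_force: 30.0
```

Call:
play_rows(
  rows=[
    {"slide": [0, 0, 0], "delta_rot": [0, 0, -0.7], "fingers": -1},
    {"slide": [0, 0, 0], "delta_rot": [0, 0, -0.7], "fingers": -1},
    {"slide": [0, 0, 0], "delta_rot": [0, 0, -0.7], "fingers": -1},
    {"slide": [0, 0, 0], "delta_rot": [0, 0, -0.7], "fingers": -1},
    {"slide": [0, 0, 0], "delta_rot": [0, 0, -0.7], "fingers": -1},
    {"slide": [0, 0, 0], "delta_rot": [0, 0, -0.7], "fingers": -1},
    {"slide": [0, 0, 0], "delta_rot": [0, 0, -0.7], "fingers": -1},
    {"slide": [0, 0, 0], "delta_rot": [0, 0, -0.7], "fingers": -1},
  ],
)

```text
time_s: 11.1
tcp_pos: [0.4582, -0.1247, 0.1731]
eef_rot: [180.0, 0.0, -38.9]
contact_force: [-0.4, 0.1, -5.0]
gripper_width: 0.0139
gripper_force: 30.0
```

Call:
play_rows(
  rows=[
    {"slide": [0, 0, 0], "delta_rot": [0, 0, -0.7], "fingers": -1},
    {"slide": [0, 0, 0], "delta_rot": [0, 0, -0.7], "fingers": -1},
    {"slide": [0, 0, 0], "delta_rot": [0, 0, -0.7], "fingers": -1},
    {"slide": [0, 0, 0], "delta_rot": [0, 0, -0.7], "fingers": -1},
    {"slide": [0, 0, 0], "delta_rot": [0, 0, -0.7], "fingers": -1},
    {"slide": [0, 0, 0], "delta_rot": [0, 0, -0.7], "fingers": -1},
    {"slide": [0, 0, 0], "delta_rot": [0, 0, -0.7], "fingers": -1},
    {"slide": [0, 0, 0], "delta_rot": [0, 0, -0.7], "fingers": -1},
  ],
)

```text
time_s: 12.1
tcp_pos: [0.4582, -0.1247, 0.1731]
eef_rot: [180.0, 0.0, -13.2]
contact_force: [-0.5, 0.7, -5.2]
gripper_width: 0.0137
gripper_force: 30.0
```

Call:
play_rows(
  rows=[
    {"slide": [0, 0, 0], "delta_rot": [0, 0, -0.7], "fingers": -1},
    {"slide": [0, 0, 0], "delta_rot": [0, 0, -0.7], "fingers": -1},
    {"slide": [0, 0, 0], "delta_rot": [0, 0, -0.6], "fingers": -1},
    {"slide": [0, 0, 0], "delta_rot": [0, 0, -0.5], "fingers": -1},
    {"slide": [0, 0, 0], "delta_rot": [0, 0, -0.4], "fingers": -1},
    {"slide": [0, 0, 0], "delta_rot": [0, 0, -0.35], "fingers": -1},
    {"slide": [0, 0, 0], "delta_rot": [0, 0, -0.2], "fingers": -1},
    {"slide": [0, 0, 0], "delta_rot": [0, 0, -0.1], "fingers": -1},
  ],
)

```text
time_s: 13.1
tcp_pos: [0.4582, -0.1247, 0.1732]
eef_rot: [180.0, -0.0, 2.9]
contact_force: [-0.8, -0.3, -5.3]
gripper_width: 0.0137
gripper_force: 30.0
```

```bash
python3 - <<'E'
from h import *
s=r.get_state();print(s['tcp_pos'],s['eef_rot'],s['contact_force'],s['joints'])
c=r.capture('side');d=r.capture('top');f=lambda i:cv2.resize(i,None,fx=4,fy=4,interpolation=cv2.INTER_CUBIC)
cv2.imwrite('pics/l2.png',np.hstack([f(c['image'][80:220,220:320]),f(d['image'][140:280,250:350])]))
E
```

```text
[ 0.45823201 -0.12466734  0.17316385] [ 1.79998448e+02 -5.61078814e-04  2.90819004e+00] [-0.83485204 -0.33453109 -5.30195661] [ 8.60304003e+00  4.05469904e+00 -2.82407611e+01  1.89322381e-03
 -5.77041356e+01  8.43041385e+01]
```

View pics/l2.png

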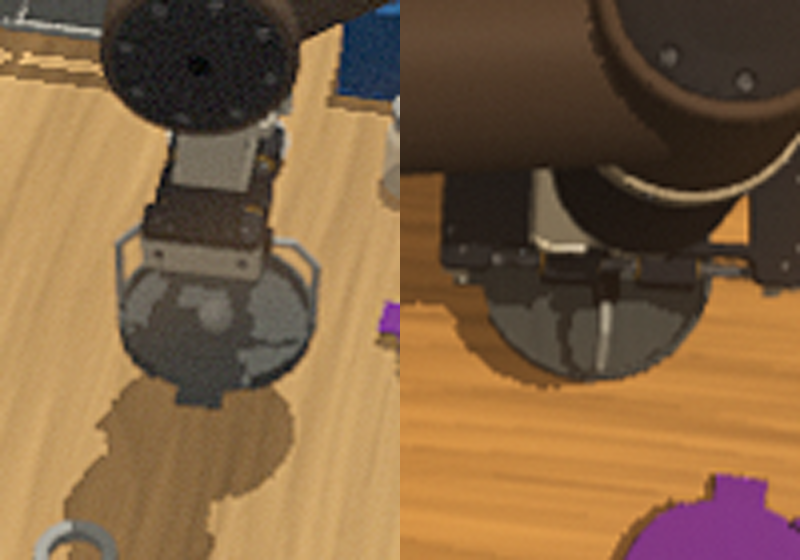

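The gap now points towards the viewer, and the ball at crop (214,312) is centred. I carry the plate gently in front of the lens.

Call:
play_rows(
  rows=[
    {"slide": [0.002, -0.0086, 0], "delta_rot": [0, 0, 0], "fingers": -1},
    {"slide": [0.004, -0.017, 0], "delta_rot": [0, 0, 0], "fingers": -1},
    {"slide": [0.006, -0.026, 0], "delta_rot": [0, 0, 0], "fingers": -1},
    {"slide": [0.008, -0.034, 0], "delta_rot": [0, 0, 0], "fingers": -1},
    {"slide": [0.01, -0.043, 0], "delta_rot": [0, 0, 0], "fingers": -1},
    {"slide": [0.012, -0.052, 0], "delta_rot": [0, 0, 0], "fingers": -1},
    {"slide": [0.012, -0.052, 0], "delta_rot": [0, 0, 0], "fingers": -1},
    {"slide": [0.012, -0.052, 0], "delta_rot": [0, 0, 0], "fingers": -1},
  ],
)

```text
time_s: 14.2
tcp_pos: [0.4661, -0.0809, 0.1732]
eef_rot: [-180.0, -0.0, 2.9]
contact_force: [-0.0, 0.2, -4.6]
gripper_width: 0.0137
gripper_force: 30.0
```

Call:
play_rows(
  rows=[
    {"slide": [0.012, -0.052, 0], "delta_rot": [0, 0, 0], "fingers": -1},
    {"slide": [0.012, -0.052, 0], "delta_rot": [0, 0, 0], "fingers": -1},
    {"slide": [0.012, -0.052, 0], "delta_rot": [0, 0, 0], "fingers": -1},
    {"slide": [0.012, -0.052, 0], "delta_rot": [0, 0, 0], "fingers": -1},
    {"slide": [0.012, -0.052, 0], "delta_rot": [0, 0, 0], "fingers": -1},
    {"slide": [0.012, -0.052, 0], "delta_rot": [0, 0, 0], "fingers": -1},
    {"slide": [0.012, -0.052, 0], "delta_rot": [0, 0, 0], "fingers": -1},
    {"slide": [0.012, -0.052, 0], "delta_rot": [0, 0, 0], "fingers": -1},
  ],
)

```text
time_s: 15.2
tcp_pos: [0.4773, -0.018, 0.1732]
eef_rot: [-180.0, -0.0, 2.9]
contact_force: [-0.9, 0.2, -5.4]
gripper_width: 0.0134
gripper_force: 30.0
```

Call:
play_rows(
  rows=[
    {"slide": [0.012, -0.052, 0], "delta_rot": [0, 0, 0], "fingers": -1},
    {"slide": [0.012, -0.052, 0], "delta_rot": [0, 0, 0], "fingers": -1},
    {"slide": [0.012, -0.052, 0], "delta_rot": [0, 0, 0], "fingers": -1},
    {"slide": [0.01, -0.043, 0], "delta_rot": [0, 0, 0], "fingers": -1},
    {"slide": [0.008, -0.034, 0], "delta_rot": [0, 0, 0], "fingers": -1},
    {"slide": [0.006, -0.026, 0], "delta_rot": [0, 0, 0], "fingers": -1},
    {"slide": [0.004, -0.017, 0], "delta_rot": [0, 0, 0], "fingers": -1},
    {"slide": [0.002, -0.0086, 0], "delta_rot": [0, 0, 0], "fingers": -1},
  ],
)

```text
time_s: 16.2
tcp_pos: [0.485, 0.0247, 0.1732]
eef_rot: [180.0, -0.0, 2.9]
contact_force: [-0.4, -0.5, -4.4]
gripper_width: 0.0137
gripper_force: 30.0
```

Call:
play_rows(
  rows=[
    {"slide": [0, 0, 0], "delta_rot": [0, 0, 0], "fingers": -1},
    {"slide": [0, 0, 0], "delta_rot": [0, 0, 0], "fingers": -1},
    {"slide": [0, 0, 0], "delta_rot": [0, 0, 0], "fingers": -1},
    {"slide": [0, 0, 0], "delta_rot": [0, 0, 0], "fingers": -1},
  ],
)

```text
time_s: 16.7
tcp_pos: [0.485, 0.0246, 0.1732]
eef_rot: [-180.0, -0.0, 2.9]
contact_force: [0.5, 0.6, -5.3]
gripper_width: 0.014
gripper_force: 30.0
```

```bash
python3 - <<'E'
from h import *
s=r.get_state();print(s['tcp_pos'],s['eef_rot'],s['contact_force'],s['qd'])
c=r.capture('side');d=r.capture('top');f=lambda i:cv2.resize(i,None,fx=4,fy=4,interpolation=cv2.INTER_CUBIC)
print(proj(c,[[.484,.0237,.110],[.4775,.1435,.110]]),proj(d,[[.484,.0237,.110],[.4775,.1435,.110]]))
import pickle;pickle.dump((c,d),open('end.pkl','wb'))
cv2.imwrite('pics/e1.png',np.hstack([f(c['image'][150:290,190:290]),f(d['image'][140:280,160:260])]))
E
```

```text
[0.48497267 0.02457678 0.17318574] [-1.79999938e+02 -3.41630720e-03  2.87357736e+00] [ 0.51077061  0.61644319 -5.28859035] [ 0.04097823 -0.06633913 -0.02521977  0.06083724  0.01065227  0.03838574]
[[254.73393847 193.19110499]
 [246.52892303 227.90720349]] [[240.49821225 190.35436578]
 [192.70347876 187.99412421]]
```

View pics/e1.png

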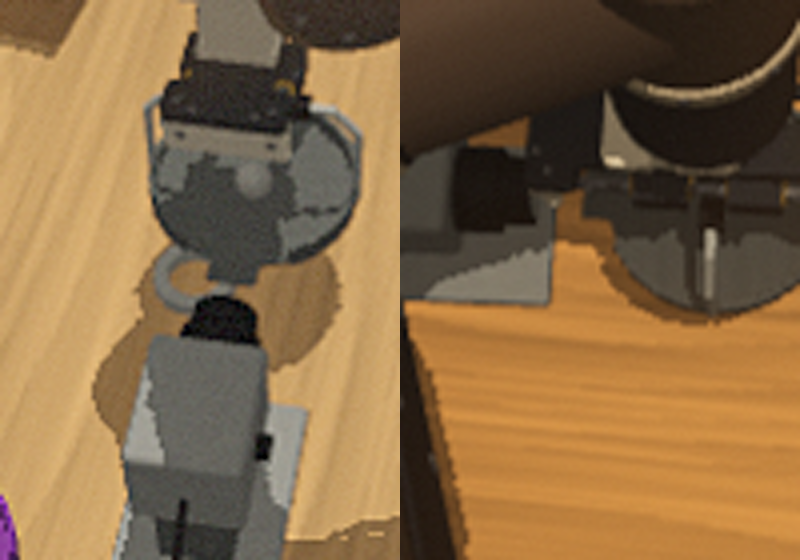

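The ball, at side pixel (253.5,195), matches its target (254.7,193.2) to a few mm. The lens is where I computed it, the tongue points at it, and the plate hangs level and clear. I hand the job in.

```bash
python3 -c "
from plant import r
print(r.close_job())"
```

```text
the job is handed in; nothing more can be done
None
```

I handed the job in with the dark steel plate held level in the gripper, the ball centred about 12 cm in front of the lens and the gap facing it, by my last camera check; no verdict was returned.

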